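# Check-weigh a carved horse on a top-heavy beam balance

## Task

Weigh the carved horse on the bench balance: take the wooden grip of the trim lever, bring the beam slowly up off its stop, and hold its pointer steady between the two thick black marks at the middle of the scale for at least 6 seconds. Then lower the horse gently back onto its stop and let go of the lever, leaving the balance at rest there; the beam must never swing fast (stay well under 0.5 rad/s) or slam. Of the balance's moving parts touch only the lever, since anything else would spoil the weighing, and leave the other things on the bench alone.

Things in the scene. Friction and masses are not known exactly. Their poses are not given: they have to be found in the camera images.
- stand: fixed balance base: dark board 460 mm along its x (along the beam), 150 mm wide, 18 mm thick, with a tongue to y = -190 mm under the lever, two posts 133 mm high at y = +-66 mm, and a rubber-capped stop under each beam arm at x = +-150 mm. Origin on the bench under the board's middle; x points to the horse's end (away from the robot), y to the scale's side, z up
- axle (a point): on the axle's axis over the middle of the board, 115 mm above the bench; the axle is level, along the stand's y
- scale_mid (a point): top middle of the fixed white scale plate (130 mm long, 40 mm high, its top 264 mm above the bench, at the stand's y = 76 mm). Its two thick black marks, 33 mm apart, stand at beam tilts of +-0.10 rad; the thin line midway is level
- pointer_tip (a point): ball tip (18 mm) of the beam's upright steel pointer, 165 mm from the axle's axis, moving along the scale plate, just above its top edge; at its middle line when level
- beam (a joint): beam tilt about the axle, rad: 0 level, positive = horse's end (+x) down, pointer leaning to +x. Stops at +-0.25; starts at rest on +0.25. Inertia with loads 0.053 kg m2. Top-heavy: gravity tips it away from level with about 0.49 N m per rad, plus an unknown steady moment of -0.01 to +0.09 N m towards horse down. Hardly any friction (damping 0.004 N m s/rad)
- lever (a joint): trim lever's angle relative to the beam, rad, positive the same way; its angle from upright is beam + lever. A torsion spring of 0.38 N m/rad, relaxed at 0 (damping 0.015 N m s/rad, range +-1.2), joins it to the beam. Pulling the grip to -x raises the horse. The spring is weaker than the tipping: with the lever held still the beam falls away from level, time constant about 0.7 s
- lever_grip (a point): centre of the lever's grip: dark wooden cylinder, 28 mm diameter, 40 mm long along the stand's y, 140 mm from the axle's axis at the stand's y = -150 mm, on a 16 x 10 mm flat bar. Pinch it from above across its flat ends (fingers closing along the stand's y); it turns between the pads. When free, the lever (0.2 kg, counterweighted) stays about in line with the beam
- pans: moving beam: aluminium bar 420 mm long, a steel pan 130 x 85 mm at each end (x = +-170 mm, top 20 mm above the axle), and the pointer. Origin on the axle's axis, turning with the beam. Neither it nor its loads may be touched
- horse: carved light wooden horse, 150 mm long, 55 mm wide, 155 mm tall, about 0.47 kg, pinned on the far (+x) pan; origin under its feet
- weight: brass disc weight with a small knob, 62 mm across, 38 mm tall, 0.45 kg, pinned on the near (-x) pan; origin under it
- thermos: black flask with a narrow neck, 68 mm across, 240 mm tall, origin under it; leave alone
- mug: blue mug, 84 mm across, 85 mm tall, origin under it; leave alone
- stone: grey sharpening stone 170 x 60 x 28 mm, origin under it; leave alone
- block: plywood block 90 x 70 mm, 110 mm tall, origin under it; leave alone

How it is judged:
On the way:
1. the pointer is held between the two thick marks (beam within 0.10 rad of level) for 5 s without a break (value of joint beam between -0.1 and 0.1 rad), for 5 s.
At the end, for the whole second after the job is handed in: the horse's end of the beam is down on its stop again (beam joint above 0.21 rad) and beam and lever are at rest (under 0.05 and 0.1 rad/s), the lever let go (value of joint beam above 0.21 rad and velocity of joint beam between -0.05 and 0.05 rad/s and velocity of joint lever between -0.1 and 0.1 rad/s); the robot touches nothing.
It fails at once if the beam moves fast enough to slam (over 0.5 rad/s) (velocity of joint beam above 0.5 rad/s or velocity of joint beam below -0.5 rad/s).
It fails at once if the robot touches the pans, beam bar, pointer, horse or weight (contact force between any of the fingers, the arm and pans above 0.3 N).
It fails at once if another thing on the bench is disturbed (distance of any of thermos, mug, stone, block from where it was at the start of the episode above 0.03 m).
It also fails if it takes over 72 s, if anything falls off the work surface, if the arm or the gripper's body presses on something with over 40 N, if the wrist force passes 120 N, or if a joint passes its speed limit or range.

## Robot

A 7-joint arm with a two-finger parallel gripper is mounted at the origin on the work surface. World frame = base frame: x ahead of the robot, y to its left, z up, the work surface at z = 0. Lengths are in m, angles in rad, forces in N, time in s.
With the tool pointing down it reaches from about 0.425 to 0.875 m from the base axis. Payload 8.4 kg.
Tool frame: the origin (TCP) lies midway between the tips of the shut fingers; the grasp point (between the pads) lies 19 mm behind it (arm.grasp_offset is the distance from the TCP to the grasp point, in m); z points along the fingers, y is the line along which they close (so a half turn about z gives the same grasp; the last joint's range is limited). The gripper opens to 87 mm and grips with 3 to 60 N. Pads are 19 mm wide; open, the fingers measure 117 mm over their backs; the gripper's body (75 mm by 190 mm) begins 51 mm behind the grasp point.
Start: joints at [1.047, 0.333, 0.04, 1.465, -0.013, 1.343, -0.059], TCP at [0.268, -0.592, 0.223] pointing down, gripper open.
Joint ranges: [-2.58, 2.58], [-0.38, 2.09], [-1.3, 1.39], [0.25, 2.4], [-1.5, 4.64], [0.08, 2.09], [-2.65, 2.65]. Speed limits (rad/s): [2.22, 2.22, 2.79, 2.79, 3.14, 3.14, 3.14].

## Interface

Orientations are given as a unit quaternion [x, y, z, w].
In Python, from station import arm, imaging gives the robot as it stands.
- The arm moves only by the shell command python3 -m creep 'ROWS' [FORCE]. ROWS is text: rows parted by semicolons, each of 7 numbers parted by spaces: the shift along the world's x, y, z in mm, then the turn, a rotation vector about the world's x, y, z in degrees, then the opening, from 0 (shut) to 1 (fully open). In form: dx dy dz wx wy wz jaw; .... A call has 1 to 10 rows; each row shifts and turns the commanded pose from where the row before left it; what a row does not reach is not made up. A row lasts 1/10 s, in which the tool goes at most 50 mm and 8.59 degrees, less where a joint would pass 70% of its speed; a pose out of reach is approached as far as the arm can. A call with a gripper value outside its range is refused whole. The fingers move at their own pace and stop on an object; FORCE is the grip in N (left out, the last holds). Time passes only in rows, so rows that do not move let the fingers close. It gives the time, the measured TCP pose, the force, the opening and the grip force at its end, in the units of the state.
- arm.read_state(): the state, without advancing time (a new reading comes with each control period).
- imaging.snapshot(name): name is "side" or "top" or "wrist"; returns a dict with "image" (480x640x3 uint8, red, green, blue), "mtx" (3x3 intrinsics, pixels), "D" ([k1, k2, p1, p2, k3] as OpenCV has them; the pictures are not rectified), "origin" and "attitude" of the camera in the world. Camera axes: x right, y down, z forward; pixel columns grow to the right and rows downward; lengths in m; the calibration is good to about 2 mm. A picture is of the moment at which its call begins. There is no depth.
- arm.hand_in(): hands the job in; it is judged then, once.
The state is a dict: "time_s": time; "q": joint angles; "qvel": joint speeds; "joint_torque": joint torques, N m; "ee_pos": TCP position; "eef_rot": TCP orientation; "contact_force": force on the tool from outside, world axes, zero at the start; "moment": the same for the moment, N m; "finger_gap": finger opening in m; "gripper_force": force on a finger pad.
Only numpy, scipy, OpenCV 4.12 (cv2) and the standard library are available. Lean on these libraries where they do the work, as an engineer would, in place of code of your own. Each camera call takes 0.05 s, during which the arm holds its last target. There are 200 camera calls.

## Working session

There is one attempt and no reset: what is moved stays moved. The work goes in short steps, Python scripts to look and compute and a shell command to move; the robot and the scene stay as the last step left them, time stands still between calls to the robot, and variables do not carry over. Pictures are saved under pics/ and viewed, at most 10 in all, crops included, and the job is handed in when it is done.

```bash
ls; mkdir -p pics; python3 - <<'E'
from station import arm, imaging
import cv2,numpy as np
s=arm.read_state();print({k:np.round(v,3) for k,v in s.items()})
for n in("side","top"):
    d=imaging.snapshot(n);cv2.imwrite(f"pics/{n}0.png",d["image"][:,:,::-1]);print(n,d["mtx"],d["D"],d["origin"],d["attitude"])
print(arm.grasp_offset)
E
```

```text
pics
{'time_s': np.float64(0.0), 'q': array([ 1.047,  0.334,  0.04 ,  1.466, -0.013,  1.343, -0.059]), 'qvel': array([ 0.003,  0.001, -0.003,  0.001,  0.001, -0.001, -0.   ]), 'joint_torque': array([-0.0000e+00, -6.5636e+01,  1.3350e+00, -4.0381e+01, -6.0000e-02,
        4.5000e-02,  0.0000e+00]), 'ee_pos': array([ 0.268, -0.592,  0.222]), 'eef_rot': array([ 0.978,  0.211, -0.   , -0.001]), 'contact_force': array([-0.04 , -0.822,  0.515]), 'moment': array([-0.028,  0.005,  0.016]), 'gripper_force': np.float64(0.0), 'finger_gap': np.float64(0.087)}
side [[456.23943015   0.         318.62724651]
 [  0.         456.23943015 244.47564159]
 [  0.           0.           1.        ]] [-0.05797507  0.          0.          0.          0.        ] [0.39400902 0.68666185 1.04558827] [-0.14930706  0.93497175 -0.31889246  0.04292814]
top [[439.34933913   0.         322.02727562]
 [  0.         439.34933913 239.75654329]
 [  0.           0.           1.        ]] [-0.10979335  0.          0.          0.          0.        ] [0.31627052 0.02127994 1.31198365] [ 0.71421674 -0.69064997  0.07894073 -0.08164207]
0.0187
```

View pics/side0.png

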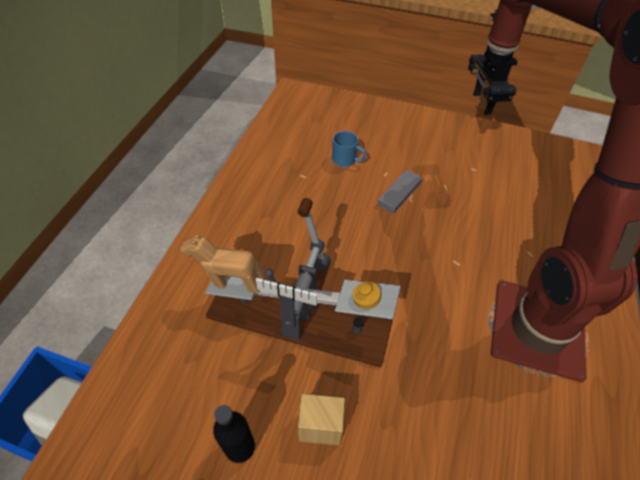

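View pics/top0.png

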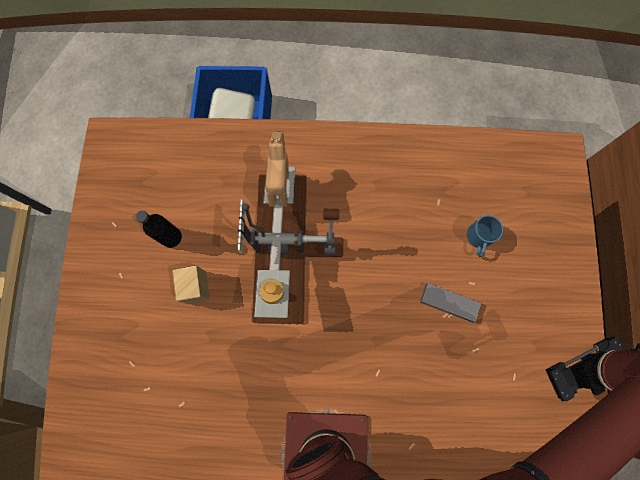

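The side view shows the lever grip at about (305,207), the scale at (287,290) and the weight at (367,293). The top view shows the grip at (331,213), the scale at (240,226) and the board corners at about (253,322) and (305,176). Next I'll enlarge both views.

```bash
cat > h.py <<'E'
import cv2,numpy as np
from scipy.spatial.transform import Rotation as R
from station import arm,imaging
def ray(d,px):
    u=cv2.undistortPoints(np.array([[px]],float),d["mtx"],d["D"])[0,0]
    v=R.from_quat(d["attitude"]).apply([u[0],u[1],1]);return np.array(d["origin"]),v/np.linalg.norm(v)
def onz(d,px,z):
    o,v=ray(d,px);return o+v*(z-o[2])/v[2]
def onplane(d,px,p,n):
    o,v=ray(d,px);return o+v*np.dot(np.subtract(p,o),n)/np.dot(v,n)
def tri(d1,p1,d2,p2):
    o,v=ray(d1,p1);q,w=ray(d2,p2)
    a=np.linalg.lstsq(np.c_[v,-w],q-o,rcond=None)[0];A=o+v*a[0];B=q+w*a[1]
    return (A+B)/2,np.linalg.norm(A-B)
def proj(d,P):
    r=R.from_quat(d["attitude"]).inv()
    return cv2.projectPoints(np.atleast_2d(P).astype(float),r.as_rotvec(),r.apply(-np.array(d["origin"])),d["mtx"],d["D"])[0][:,0]
E
python3 - <<'E'
import cv2,numpy as np
s=cv2.imread("pics/side0.png")[190:350,190:420];t=cv2.imread("pics/top0.png")[165:335,225:355]
cv2.imwrite("pics/c1.png",cv2.resize(s,None,fx=3.4,fy=3.4,interpolation=2))
cv2.imwrite("pics/c2.png",cv2.resize(t,None,fx=3.5,fy=3.5,interpolation=2))
E
```

```text
(no output)
```

View pics/c1.png

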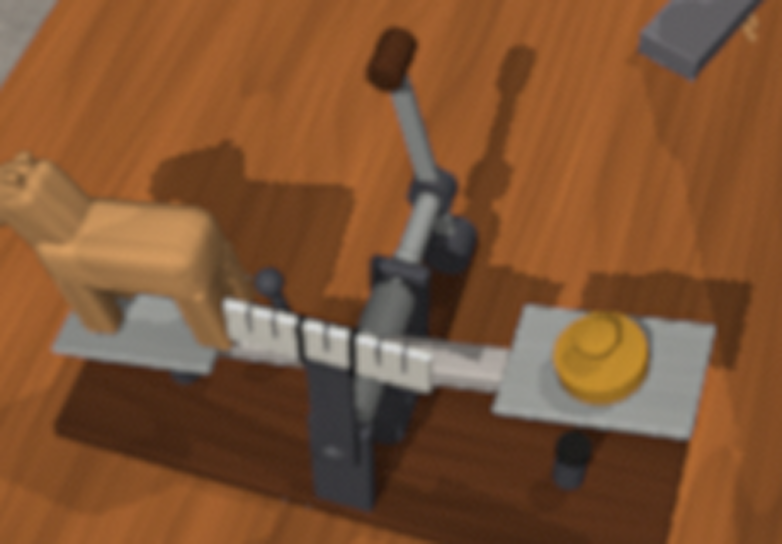

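View pics/c2.png

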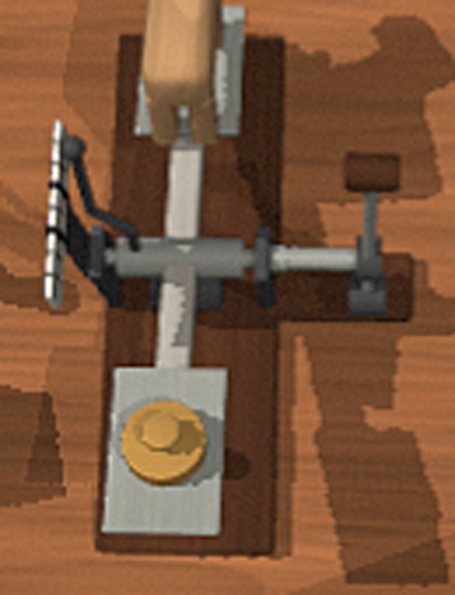

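The crops show the grip at side (305.3,207) and top (331.3,214). The pointer ball is at side (269.4,273) and top (245.6,206.7). The top ends of the scale are at side (256.5,278.2)/(317,293.5).

```bash
python3 - <<'E'
from h import *
S=imaging.snapshot("side");T=imaging.snapshot("top")
np.set_printoptions(precision=4,suppress=True)
def brown(d,win):
    x0,y0,x1,y1=win;c=d["image"][y0:y1,x0:x1];h=cv2.cvtColor(c,cv2.COLOR_RGB2HSV)
    m=((h[...,2]<95)&(h[...,1]>110)).astype(np.uint8)
    n,l,st,ce=cv2.connectedComponentsWithStats(m);i=1+np.argmax(st[1:,4]);print(st[i]);return ce[i]+[x0,y0]
gs=brown(S,(290,193,320,220));gt=brown(T,(320,206,345,221));print(gs,gt)
print("grip",tri(S,gs,T,gt));print("ball",tri(S,(269.4,273),T,(245.6,206.7)))
a=onz(S,(256.5,278.2),.264);b=onz(S,(317,293.5),.264);print(a,b,np.linalg.norm(a-b))
a2=onz(T,(241.3,199.9),.264);b2=onz(T,(239.7,251.6),.264);print(a2,b2,np.linalg.norm(a2-b2))
a=(a+a2)/2;b=(b+b2)/2
e=a-b;yaw=np.arctan2(e[1],e[0]);print("yaw",yaw)
Rz=R.from_euler('z',yaw)
org=(a+b)/2-Rz.apply([0,.076,.264]);print("stand",org)
# predicted with beam .25
for th in(.25,):
    g=org+Rz.apply([.14*np.sin(th),-.15,.115+.14*np.cos(th)]);bl=org+Rz.apply([.165*np.sin(th),.07,.115+.165*np.cos(th)])
    print(g,bl,proj(S,g),proj(T,g),proj(S,bl),proj(T,bl))
cs=[[.23,.075,.018],[.23,-.075,.018],[-.23,.075,.018],[-.23,-.075,.018]]
print(proj(S,org+Rz.apply(cs)),proj(T,org+Rz.apply(cs)))
E
```

```text
[  8   5  14  19 182]
[  3   2  17  12 184]
[304.5989 207.0659] [330.5489 213.6087]
grip (array([0.6316, 0.0104, 0.2542]), np.float64(0.004662761485143907))
ball (array([0.6353, 0.2213, 0.2753]), np.float64(0.002872138865334974))
[0.6607 0.2345 0.264 ] [0.5322 0.23   0.264 ] 0.12854413810880938
[0.6548 0.2356 0.264 ] [0.5225 0.2294 0.264 ] 0.1325201907937258
yaw 0.04066432293857503
stand [0.5956 0.1565 0.    ]
[0.6363 0.008  0.2506] [0.6336 0.2281 0.2749] [[303.9218 207.2784]] [[331.5665 211.2856]] [[269.6479 276.2849]] [[242.8811 206.7766]]
[[205.6049 316.5876]
 [228.1584 269.6326]
 [384.4895 363.9401]
 [395.27   310.6933]] [[257.7513 173.6967]
 [305.3624 173.2318]
 [253.7512 322.118 ]
 [305.153  321.957 ]]
```

```bash
python3 -m creep '18 30 10 0 0 -1.2 1;18 30 10 0 0 -1.2 1;18 30 10 0 0 -1.2 1;18 30 10 0 0 -1.2 1;18 30 10 0 0 -1.2 1;18 30 10 0 0 -1.2 1;18 30 10 0 0 -1.2 1;18 30 10 0 0 -1.2 1;18 30 10 0 0 -1.2 1;18 30 10 0 0 -1.2 1' 10
python3 -m creep '18 30 2 0 0 -1.1 1;18 30 2 0 0 -1.1 1;18 30 2 0 0 -1.1 1;18 30 2 0 0 -1.1 1;18 30 2 0 0 -1.1 1;18 30 2 0 0 -1.1 1;18 30 2 0 0 -1.1 1;18 30 0 0 0 -1.1 1;18 30 0 0 0 -1.1 1;0 0 0 0 0 -1.1 1'
python3 - <<'E'
from h import *
np.set_printoptions(precision=4,suppress=True)
s=arm.read_state();print(s["ee_pos"],R.from_quat(s["eef_rot"]).as_matrix())
W=imaging.snapshot("wrist");S=imaging.snapshot("side")
print(proj(W,[.632,.009,.252]),W["origin"])
cv2.imwrite("pics/w1.png",np.hstack([cv2.resize(W["image"],(400,300)),cv2.resize(S["image"][150:390,170:490],(400,300))])[:,:,::-1])
E
```

```text
time_s: 1.2
ee_pos: [0.4483, -0.2909, 0.323]
eef_rot: [0.994, 0.107, 0.0, 0.0]
contact_force: [0.2, -0.4, 0.2]
finger_gap: 0.0872
gripper_force: 0.0
time_s: 2.2
ee_pos: [0.6109, -0.0164, 0.3356]
eef_rot: [1.0, 0.015, -0.0, -0.002]
contact_force: [0.2, 0.4, -0.3]
finger_gap: 0.0868
gripper_force: 0.0
[ 0.6109 -0.0164  0.3356] [[ 0.9996  0.0296 -0.0009]
 [ 0.0296 -0.9996  0.0031]
 [-0.0008 -0.0031 -1.    ]]
[[285.4573 217.9133]] [ 0.6849 -0.0135  0.4977]
```

View pics/w1.png

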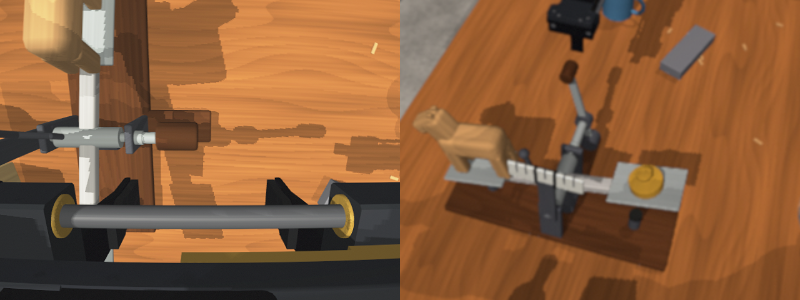

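The wrist view puts the grip at about (283,218), against a predicted (285,218), so my position is confirmed. The side view shows the weight and pointer unobstructed.

```bash
python3 -m creep '5 6 0 0 0 0 1;5 7 0 0 0 0 1;5 7 0 0 0 0 1;5 6 0 0 0 0 1;1 0 -5 0 0 0 1;0 0 -10 0 0 0 1;0 0 -10 0 0 0 1;0 0 -10 0 0 0 1;0 0 -10 0 0 0 1;0 0 -10 0 0 0 1'
cat > ctl.py <<'E'
from h import *
import json,os,sys
YAW=.027;ORG=np.array([.5945,.1564,0.]);RZ=R.from_euler('z',YAW);AX=ORG+[0,0,.115];N=RZ.apply([0,1,0])
def ang(d):
    c=d["image"][240:345,325:415];h=cv2.cvtColor(c,cv2.COLOR_RGB2HSV)
    m=((h[...,0]>15)&(h[...,0]<32)&(h[...,1]>150)&(h[...,2]>120)).astype(np.uint8)
    n,l,st,ce=cv2.connectedComponentsWithStats(m);i=1+np.argmax(st[1:,4])
    p=RZ.inv().apply(onplane(d,ce[i]+[325,240],AX,N)-AX)
    return np.arctan2(p[2],-p[0]),st[i,4]
def phi(s):
    p=RZ.inv().apply(np.array(s["ee_pos"])-AX);return np.arctan2(p[0],p[2]+.0187),np.hypot(p[0],p[2]+.0187)
E
python3 - <<'E'
from ctl import *
for i in range(3):
    d=imaging.snapshot("side");print(ang(d))
s=arm.read_state();print(s["ee_pos"],s["time_s"],phi(s))
E
```

```text
time_s: 3.3
ee_pos: [0.6307, 0.0036, 0.2805]
eef_rot: [1.0, 0.012, -0.0, 0.0]
contact_force: [0.1, -0.1, -0.5]
finger_gap: 0.087
gripper_force: 0.0
(np.float64(0.43144441983781845), np.int32(563))
(np.float64(0.43078421511223447), np.int32(561))
(np.float64(0.4311647883228667), np.int32(563))
[0.63046541 0.00362717 0.28069942] 3.45 (np.float64(0.17091916660997744), np.float64(0.18712605818906383))
```

```bash
python3 -m creep '1 3 -10 0 0 0 1;0 3 -10 0 0 0 1;0 0 -10 0 0 0 1;0 0 -10 0 0 0 1;0 0 -7 0 0 0 1;0 0 0 0 0 0 1;0 0 0 0 0 0 0.6;0 0 0 0 0 0 0.5' 10
python3 - <<'E'
from ctl import *
d=imaging.snapshot("side");print(ang(d))
s=arm.read_state();print(s["ee_pos"],s["time_s"],phi(s),s["finger_gap"],s["contact_force"])
cv2.imwrite("pics/s2.png",cv2.resize(d["image"][160:360,190:440],(750,600))[:,:,::-1])
E
```

```text
time_s: 4.25
ee_pos: [0.6321, 0.0097, 0.2351]
eef_rot: [1.0, 0.012, 0.0, -0.0]
contact_force: [0.1, -0.0, 0.6]
finger_gap: 0.0778
gripper_force: 0.0
(np.float64(0.4322003721165268), np.int32(562))
[0.6321457  0.00981015 0.23511789] 4.3 (np.float64(0.23798363348464607), np.float64(0.14284389809753537)) 0.0742000079998672 [ 0.17643327 -0.19318648 -0.04651668]
```

View pics/s2.png

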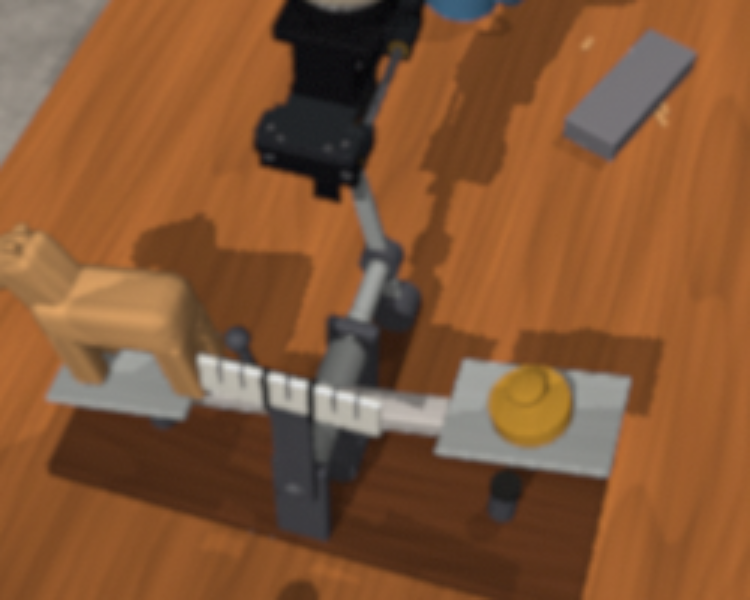

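The fingers straddle the grip at about (345,190) in the crop, level with it, so I'm closing.

```bash
python3 -m creep '0 0 -1 0 0 0 0.4;0 0 -1 0 0 0 0.3;0 0 0 0 0 0 0.3;0 0 0 0 0 0 0.3;0 0 0 0 0 0 0.3;0 0 0 0 0 0 0.3' 10
cat >> ctl.py <<'E'
OFF=.4315-.25;J=.053;KG=.11;KS=.38;CB=.019;CL=.015
def A(M=1):pass
def deriv(x,p,pd,M):return np.array([x[1],(KG*x[0]+M+KS*p-CB*x[1]+CL*pd)/J])
def sim(x,ts,ps,M,out):
    # phi piecewise linear through (ts,ps); returns states at times out
    t=ts[0];X=[];x=np.array(x,float);dt=.01;i=0
    for o in out:
        while t<o-1e-9:
            h=min(dt,o-t);tm=t+h/2;p=np.interp(tm,ts,ps);pd=(np.interp(tm+.005,ts,ps)-np.interp(tm-.005,ts,ps))/.01
            x=x+h*deriv(x+h/2*deriv(x,p,pd,M),p,pd,M);t+=h
        X.append(x.copy())
    return np.array(X)
def log(n=2):
    L=json.load(open("log.json")) if os.path.exists("log.json") else []
    for _ in range(n):
        s=arm.read_state();a,_a=ang(imaging.snapshot("side"));L.append([s["time_s"],a-OFF,*phi(s)])
    s=arm.read_state();json.dump(L,open("log.json","w"))
    for r in L[-n:]:print(np.round(r,4))
    print("F",np.round(s["contact_force"],1),"gap",round(s["finger_gap"],4));return np.array(L)
def est(L,t0):
    W=L[L[:,0]>=t0-1e-6];ts=L[:,0];ts,ps=W[:,0],W[:,2];f=lambda v:sim(v[:2],ts,ps,v[2],ts)[:,0]
    b=f([0,0,0]);C=np.c_[f([1,0,0])-b,f([0,1,0])-b,f([0,0,1])-b]
    # weak prior on M
    w=.002;C2=np.r_[C/w,[[0,0,1/.03]]];y=np.r_[(W[:,1]-b)/w,M0/.03]
    v=np.linalg.lstsq(C2,y,rcond=None)[0];x=sim(v[:2],ts,ps,v[2],[ts[-1]])[0]
    print("fit rms",round(np.std(C@v+b-W[:,1]),4),"M",round(v[2],4),"th",round(x[0],4),"om",round(x[1],4));return x,v[2]
M0=.04
def plan(x,M,p0,ref,rows=5,n=8,wp=.15,limit=.5):
    """ref(t)->th target, t from now; knots: each call rows*.1s ramp + .1 s hold"""
    T=rows*.1+.1;ts=[0];
    for k in range(n):ts+=[k*T+rows*.1,(k+1)*T]
    ts=np.array(ts);out=np.arange(.1,n*T,.1)
    def g(u):
        ps=[p0]
        for q in u:ps+=[q,q]
        X=sim(x,ts,np.array(ps),M,out);return np.r_[X[:,0]/.02,X[:,1]/.15]
    z=np.zeros(n);b=g(z);C=np.array([g(e)-b for e in np.eye(n)]).T
    y=np.r_[[ref(t)/.02 for t in out],[(ref(t+.01)-ref(t))/.01/.15 for t in out]]-b
    D=(np.eye(n)-np.eye(n,k=-1))/wp;d=np.zeros(n);d[0]=p0/wp
    u=np.linalg.lstsq(np.r_[C,D],np.r_[y,d],rcond=None)[0]
    ps=[p0]
    for q in u:ps+=[q,q]
    X=sim(x,ts,np.array(ps),M,[T*(k+1) for k in range(n)]);print("plan phi",np.round(u,3),"th",np.round(X[:,0],3),"om",np.round(X[:,1],3))
    move(p0,u[0],rows)
def move(p0,p1,rows):
    L=json.load(open("log.json"));r=.140;r0=L[-1][3]
    dx=(r*np.sin(p1)-r0*np.sin(p0));dz=r*np.cos(p1)-r0*np.cos(p0);v=RZ.apply([dx,0,dz])*1000
    print("total mm",np.round(v,1),"per row",np.round(v/rows,2),"x",rows)
E
python3 - <<'E'
from ctl import *
L=log(2);move(L[-1,2],0.,10)
E
```

```text
time_s: 4.9
ee_pos: [0.6319, 0.0095, 0.2325]
eef_rot: [1.0, 0.012, -0.0, 0.0]
contact_force: [0.5, -2.0, 0.3]
finger_gap: 0.0399
gripper_force: 10.0
[4.9    0.2505 0.2404 0.1403]
[4.95   0.2502 0.2404 0.1403]
F [ 0.3 -1.3 -0.5] gap 0.0396
total mm [-33.4  -0.9   3.7] per row [-3.34 -0.09  0.37] x 10
```

```bash
python3 -m creep '-3 0 0.7 0 0 0 0.3;-3.5 0 0.7 0 0 0 0.3;-3.5 0 0.6 0 0 0 0.3;-3.5 0 0.5 0 0 0 0.3;-3.5 -0.5 0.4 0 0 0 0.3;-3.5 0 0.3 0 0 0 0.3;-3.5 0 0.2 0 0 0 0.3;-3.5 0 0.2 0 0 0 0.3;-3.5 0 0.1 0 0 0 0.3;-2.5 -0.5 0 0 0 0 0.3' 10
python3 - <<'E'
from ctl import *
L=log(2);move(L[-1,2],-.06,5)
E
```

```text
time_s: 6.0
ee_pos: [0.5981, 0.0088, 0.2363]
eef_rot: [1.0, 0.012, 0.0, 0.0]
contact_force: [2.3, -3.0, -0.7]
finger_gap: 0.0397
gripper_force: 10.0
[ 6.000e+00  2.499e-01 -2.900e-03  1.400e-01]
[ 6.050e+00  2.505e-01 -4.800e-03  1.400e-01]
F [ 1.3 -5.3 -0.5] gap 0.0397
total mm [-7.7 -0.2 -0.2] per row [-1.55 -0.04 -0.04] x 5
```

```bash
python3 -m creep '-1.5 0 0 0 0 0 0.3;-1.5 0 0 0 0 0 0.3;-1.5 0 0 0 0 0 0.3;-1.5 0 0 0 0 0 0.3;-1.5 0 0 0 0 0 0.3' 10
python3 - <<'E'
from ctl import *
L=log(2);move(L[-1,2],L[-1,2]-.03,3)
E
```

```text
time_s: 6.6
ee_pos: [0.5907, 0.0086, 0.236]
eef_rot: [1.0, 0.012, -0.0, 0.0]
contact_force: [3.1, -4.6, -2.1]
finger_gap: 0.0399
gripper_force: 10.0
[ 6.6     0.2499 -0.0559  0.1399]
[ 6.65    0.2505 -0.0573  0.1399]
F [ 2.  -4.3 -2. ] gap 0.0401
total mm [-4.2 -0.1 -0.2] per row [-1.4  -0.04 -0.08] x 3
```

```bash
python3 -m creep '-1.5 0 0 0 0 0 0.3;-1.5 0 0 0 0 0 0.3;-1.5 0 -0.5 0 0 0 0.3;0 0 0 0 0 0 0.3' 10
python3 - <<'E'
from ctl import *
L=log(2);move(L[-1,2],L[-1,2]-.03,3)
E
```

```text
time_s: 7.1
ee_pos: [0.5862, 0.0085, 0.2357]
eef_rot: [1.0, 0.012, -0.0, 0.0]
contact_force: [2.0, -4.5, -1.1]
finger_gap: 0.04
gripper_force: 10.0
[ 7.1     0.2201 -0.088   0.1399]
[ 7.15    0.2122 -0.0877  0.1399]
F [ 1.1 -5.5 -1.5] gap 0.0397
total mm [-4.2 -0.1 -0.4] per row [-1.39 -0.04 -0.12] x 3
```

```bash
sed -i 's/^M0=.*/M0=-.005/' ctl.py; cat > go.py <<'E'
from ctl import *
# go.py t0 rows target tau : estimate from t0, plan towards target with first-order approach
def run(t0,rows,target,tau,L):
    x,M=est(L,t0);ref=lambda t:target+(x[0]-target)*np.exp(-t/tau)
    plan(x,M,L[-1,2],ref,rows)
if __name__=="__main__":
    t0,rows,target,tau=map(float,sys.argv[1:5]);n=int(sys.argv[5]) if len(sys.argv)>5 else 2
    L=log(n) if n else np.array(json.load(open("log.json")));run(t0,int(rows),target,tau,L)
E
python3 go.py 7.1 4 0 1.3 0
```

```text
fit rms 0.0 M -0.005 th 0.2122 om -0.1623
plan phi [ 0.003 -0.027  0.     0.     0.005  0.008  0.009  0.01 ] th [0.137 0.1   0.066 0.046 0.031 0.021 0.014 0.01 ] om [-0.099 -0.073 -0.053 -0.035 -0.024 -0.016 -0.011 -0.008]
total mm [12.6  0.3  0.6] per row [3.15 0.09 0.15] x 4
```

```bash
python3 -m creep '3 0 0.2 0 0 0 0.3;3 0 0.2 0 0 0 0.3;3 0 0.1 0 0 0 0.3;3 0 0 0 0 0 0.3' 10; python3 go.py 7.1 4 0 1.3
```

```text
time_s: 7.6
ee_pos: [0.5986, 0.0088, 0.2364]
eef_rot: [1.0, 0.012, -0.0, -0.0]
contact_force: [-0.2, -3.6, 0.8]
finger_gap: 0.0399
gripper_force: 10.0
[7.600e+00 1.289e-01 6.000e-04 1.401e-01]
[7.650e+00 1.186e-01 3.600e-03 1.401e-01]
F [ 0.2 -5.5  1.4] gap 0.0397
fit rms 0.0004 M -0.0129 th 0.1191 om -0.1816
plan phi [ 0.07  -0.016  0.036  0.024  0.03   0.031  0.032  0.032] th [0.062 0.06  0.036 0.026 0.017 0.012 0.008 0.005] om [-0.022 -0.037 -0.032 -0.019 -0.014 -0.009 -0.006 -0.005]
total mm [ 9.3  0.3 -0.4] per row [ 2.32  0.06 -0.1 ] x 4
```

```bash
python3 -m creep '2.5 0 0 0 0 0 0.3;2.5 0 -0.1 0 0 0 0.3;2 0 -0.1 0 0 0 0.3;2 0 -0.1 0 0 0 0.3' 10; python3 go.py 7.1 4 0 1.0
```

```text
time_s: 8.1
ee_pos: [0.6076, 0.009, 0.2361]
eef_rot: [1.0, 0.012, 0.0, -0.0]
contact_force: [-0.5, -3.3, 3.1]
finger_gap: 0.0401
gripper_force: 10.0
[8.1    0.0737 0.0651 0.1401]
[8.15   0.0752 0.0669 0.1401]
F [ 0.3 -3.8  3. ] gap 0.0397
fit rms 0.0007 M -0.0093 th 0.0744 om 0.0096
plan phi [-0.074  0.07   0.004  0.027  0.022  0.024  0.024  0.024] th [0.073 0.02  0.019 0.01  0.006 0.004 0.002 0.001] om [-0.098 -0.036 -0.012 -0.012 -0.006 -0.004 -0.002 -0.001]
total mm [-19.6  -0.5  -0.1] per row [-4.91 -0.13 -0.03] x 4
```

```bash
sed -i 's/wp=.15/wp=.03/' ctl.py; python3 go.py 7.1 4 0 1.0 0
```

```text
fit rms 0.0007 M -0.0093 th 0.0744 om 0.0096
plan phi [-0.055  0.022  0.033  0.023  0.022  0.024  0.024  0.024] th [0.081 0.039 0.014 0.009 0.006 0.004 0.002 0.001] om [-0.054 -0.075 -0.023 -0.004 -0.005 -0.004 -0.002 -0.001]
total mm [-17.1  -0.5   0. ] per row [-4.27 -0.12  0.01] x 4
```

```bash
python3 -m creep '-4 0 0.1 0 0 0 0.3;-4 0 0 0 0 0 0.3;-4 0 0 0 0 0 0.3;-4 -0.5 0 0 0 0 0.3' 10; python3 go.py 7.1 4 0 1.0
```

```text
time_s: 8.6
ee_pos: [0.5908, 0.0086, 0.2358]
eef_rot: [1.0, 0.012, -0.0, -0.0]
contact_force: [1.8, -2.8, -1.4]
finger_gap: 0.0398
gripper_force: 10.0
[ 8.6     0.117  -0.0551  0.1397]
[ 8.65    0.1187 -0.0587  0.1397]
F [ 0.1 -2.2 -0.6] gap 0.0398
fit rms 0.0033 M -0.0059 th 0.1176 om 0.0392
plan phi [-0.057  0.016  0.02   0.011  0.012  0.014  0.015  0.015] th [0.102 0.049 0.023 0.015 0.01  0.006 0.004 0.002] om [-0.097 -0.082 -0.027 -0.011 -0.009 -0.007 -0.004 -0.002]
total mm [0.2 0.  0.3] per row [0.05 0.   0.07] x 4
```

```bash
python3 -m creep '0 0 0 0 0 0 0.3;0 0 0 0 0 0 0.3;0 0 0 0 0 0 0.3' 10; python3 go.py 8.1 4 0 1.0; python3 - <<'E'
from ctl import *
L=np.array(json.load(open("log.json")))
from scipy.optimize import least_squares
import ctl
W=L[L[:,0]>=7.09]
def f(v):
    ctl.KG,ctl.KS=v[3],v[4];ts=W[:,0]
    return np.r_[(sim(v[:2],ts,W[:,2],v[2],ts)[:,0]-W[:,1])/.002,(v[3]-.11)/.03,(v[4]-.38)/.05]
r=least_squares(f,[.22,-.15,-.008,.11,.38]);print(r.x.round(4),(r.fun*.002).round(4))
E
```

```text
time_s: 9.0
ee_pos: [0.5912, 0.0085, 0.2359]
eef_rot: [1.0, 0.012, -0.0, -0.0]
contact_force: [-0.3, -2.5, -0.7]
finger_gap: 0.0398
gripper_force: 10.0
[ 9.      0.1177 -0.052   0.1398]
[ 9.05    0.1153 -0.0519  0.1397]
F [-0.1 -2.4 -0.8] gap 0.0397
fit rms 0.0004 M -0.0068 th 0.1152 om -0.0599
plan phi [-0.004  0.013  0.013  0.014  0.016  0.017  0.017  0.017] th [0.074 0.042 0.025 0.016 0.01  0.006 0.003 0.002] om [-0.08  -0.047 -0.024 -0.015 -0.01  -0.006 -0.003 -0.003]
total mm [6.7 0.2 0.5] per row [1.67 0.05 0.11] x 4
[ 0.2211 -0.1443  0.0007  0.0471  0.4024] [ 0.001   0.0011 -0.0037 -0.0024  0.0019  0.0021  0.0003  0.0013 -0.0004
 -0.0012 -0.0042  0.0009]
```

```bash
python3 -m creep '1.5 0 0.2 0 0 0 0.3;1.5 0 0.1 0 0 0 0.3;1.5 0 0.1 0 0 0 0.3;1.5 0 0 0 0 0 0.3' 10; python3 go.py 8.1 4 0 0.8
```

```text
time_s: 9.5
ee_pos: [0.5974, 0.0087, 0.2362]
eef_rot: [1.0, 0.012, -0.0, -0.0]
contact_force: [-0.7, -0.8, -2.5]
finger_gap: 0.0399
gripper_force: 10.0
[ 9.500e+00  6.920e-02 -8.100e-03  1.399e-01]
[ 9.550e+00  6.460e-02 -6.700e-03  1.399e-01]
F [-0.2  0.1 -2.4] gap 0.04
fit rms 0.0007 M -0.0076 th 0.0643 om -0.1124
plan phi [0.039 0.016 0.014 0.019 0.02  0.02  0.02  0.02 ] th [0.022 0.015 0.011 0.006 0.003 0.001 0.001 0.   ] om [-0.039 -0.006 -0.01  -0.009 -0.004 -0.002 -0.001 -0.001]
total mm [ 6.4  0.2 -0.1] per row [ 1.61  0.04 -0.01] x 4
```

```bash
python3 -m creep '1.5 0 0 0 0 0 0.3;1.5 0 0 0 0 0 0.3;1.5 0 0 0 0 0 0.3;2 0 -0.1 0 0 0 0.3' 10; python3 go.py 8.6 4 0 0.8
```

```text
time_s: 10.0
ee_pos: [0.6039, 0.0088, 0.2364]
eef_rot: [1.0, 0.012, -0.0, -0.0]
contact_force: [-0.2, 2.2, -3.2]
finger_gap: 0.0401
gripper_force: 10.0
[10.      0.0237  0.0388  0.1402]
[10.05    0.0209  0.0407  0.1402]
F [-0.5  3.4 -3.1] gap 0.0401
fit rms 0.0007 M -0.0076 th 0.0208 om -0.0458
plan phi [0.017 0.017 0.02  0.02  0.02  0.02  0.02  0.02 ] th [0.011 0.007 0.003 0.002 0.001 0.001 0.    0.   ] om [-0.01  -0.008 -0.005 -0.002 -0.001 -0.001 -0.    -0.   ]
total mm [-3.3 -0.1 -0.1] per row [-0.82 -0.02 -0.02] x 4
```

```bash
python3 -m creep '-1 0 0 0 0 0 0.3;-1 0 0 0 0 0 0.3;-0.5 0 0 0 0 0 0.3;-0.5 0 0 0 0 0 0.3' 10; python3 go.py 8.6 4 0 0.8
```

```text
time_s: 10.5
ee_pos: [0.6009, 0.0087, 0.2365]
eef_rot: [1.0, 0.012, 0.0, -0.0]
contact_force: [0.8, 3.5, -3.8]
finger_gap: 0.0398
gripper_force: 10.0
[10.5     0.0263  0.0171  0.1402]
[10.55    0.026   0.0165  0.1401]
F [ 0.8  5.2 -3.5] gap 0.0401
fit rms 0.0019 M -0.0066 th 0.0255 om 0.0212
plan phi [-0.013  0.019  0.022  0.017  0.016  0.017  0.017  0.017] th [0.029 0.011 0.002 0.002 0.001 0.001 0.    0.   ] om [-0.025 -0.029 -0.007 -0.    -0.001 -0.001 -0.     0.   ]
total mm [-4.2 -0.1 -0.1] per row [-1.04 -0.03 -0.03] x 4
```

```bash
python3 -m creep '-1 0 0 0 0 0 0.3;-1 0 0 0 0 0 0.3;-1 0 0 0 0 0 0.3;-0.5 0 0 0 0 0 0.3' 10; python3 go.py 9.5 5 0 0.8
```

```text
time_s: 11.0
ee_pos: [0.5973, 0.0086, 0.2365]
eef_rot: [1.0, 0.012, 0.0, -0.0]
contact_force: [1.4, 5.2, -3.3]
finger_gap: 0.0399
gripper_force: 10.0
[ 1.100e+01  4.530e-02 -8.500e-03  1.402e-01]
[ 1.105e+01  4.740e-02 -8.900e-03  1.401e-01]
F [ 0.5  5.3 -2.1] gap 0.0397
fit rms 0.0007 M -0.0047 th 0.0471 om 0.029
plan phi [-0.026  0.021  0.015  0.01   0.012  0.012  0.012  0.012] th [0.045 0.012 0.003 0.002 0.001 0.    0.    0.   ] om [-0.048 -0.034 -0.003 -0.001 -0.002 -0.001 -0.    -0.   ]
total mm [-2.4 -0.1 -0.2] per row [-0.49 -0.01 -0.04] x 5
```

```bash
python3 -m creep '-1.5 0 0 0 0 0 0.3;-1.5 0 0 0 0 0 0.3;-0.5 0 -0.1 0 0 0 0.3;0 0 0 0 0 0 0.3' 10; python3 go.py 9.5 4 0 0.8
```

```text
time_s: 11.5
ee_pos: [0.5938, 0.0085, 0.2364]
eef_rot: [1.0, 0.012, 0.0, -0.0]
contact_force: [0.9, 5.0, -2.4]
finger_gap: 0.0398
gripper_force: 10.0
[11.5     0.0445 -0.0332  0.1402]
[11.55    0.0427 -0.0331  0.1402]
F [ 0.   5.2 -2.4] gap 0.0398
fit rms 0.0007 M -0.0048 th 0.0427 om -0.0544
plan phi [0.028 0.012 0.008 0.012 0.013 0.013 0.013 0.013] th [0.014 0.008 0.007 0.004 0.002 0.001 0.001 0.   ] om [-0.031 -0.002 -0.005 -0.006 -0.003 -0.001 -0.001 -0.001]
total mm [ 8.6  0.2 -0.1] per row [ 2.15  0.06 -0.03] x 4
```

```bash
python3 -m creep '2 0 0 0 0 0 0.3;2 0 0 0 0 0 0.3;2 0 0 0 0 0 0.3;1.5 0 0 0 0 0 0.3' 10; python3 go.py 10 4 0 0.8
```

```text
time_s: 12.0
ee_pos: [0.6013, 0.0086, 0.2365]
eef_rot: [1.0, 0.012, -0.0, -0.0]
contact_force: [-1.0, 5.7, -0.6]
finger_gap: 0.0399
gripper_force: 10.0
[ 1.200e+01 -1.100e-03  1.970e-02  1.403e-01]
[ 1.205e+01 -3.900e-03  2.080e-02  1.403e-01]
F [-0.3  6.1 -0.9] gap 0.0399
fit rms 0.0016 M -0.0056 th -0.0036 om -0.0822
plan phi [0.057 0.01  0.008 0.015 0.016 0.015 0.015 0.015] th [-0.024 -0.006  0.002  0.    -0.    -0.     0.    -0.   ] om [ 0.016  0.03   0.003 -0.003 -0.     0.001  0.    -0.   ]
total mm [ 5.   0.1 -0.5] per row [ 1.25  0.03 -0.12] x 4
```

```bash
python3 -m creep '1.5 0 0 0 0 0 0.3;1.5 0 -0.1 0 0 0 0.3;1 0 -0.1 0 0 0 0.3;0 0 0 0 0 0 0.3' 10; python3 go.py 10.5 4 0 0.8
```

```text
time_s: 12.5
ee_pos: [0.6053, 0.0088, 0.2365]
eef_rot: [1.0, 0.012, 0.0, -0.0]
contact_force: [-1.1, 5.7, 0.3]
finger_gap: 0.0401
gripper_force: 10.0
[12.5    -0.0213  0.0486  0.1403]
[12.55   -0.0195  0.0485  0.1403]
F [-0.8  5.   0.5] gap 0.0395
fit rms 0.0021 M -0.0053 th -0.0216 om 0.0039
plan phi [0.013 0.013 0.015 0.015 0.014 0.014 0.014 0.014] th [-0.011 -0.005 -0.003 -0.002 -0.001 -0.    -0.    -0.   ] om [0.02  0.006 0.002 0.002 0.001 0.001 0.    0.   ]
total mm [-5.  -0.1 -0.2] per row [-1.25 -0.03 -0.05] x 4
```

```bash
python3 -m creep '-2 0 0 0 0 0 0.3;-2 0 0 0 0 0 0.3;-1.5 0 0 0 0 0 0.3;0 0 0 0 0 0 0.3' 10; python3 go.py 11.5 4 0 0.8
```

```text
time_s: 13.0
ee_pos: [0.5999, 0.0086, 0.2366]
eef_rot: [1.0, 0.012, 0.0, -0.0]
contact_force: [1.7, 6.1, -0.5]
finger_gap: 0.0398
gripper_force: 10.0
[1.300e+01 1.700e-03 1.030e-02 1.403e-01]
[1.305e+01 7.700e-03 1.090e-02 1.403e-01]
F [ 0.6  5.4 -0.4] gap 0.04
fit rms 0.001 M -0.003 th 0.0064 om 0.0642
plan phi [-0.031  0.012  0.014  0.008  0.007  0.008  0.008  0.008] th [ 0.024  0.007 -0.001 -0.     0.001  0.     0.     0.   ] om [-0.015 -0.029 -0.004  0.003  0.    -0.001 -0.     0.   ]
total mm [-5.9 -0.2 -0.4] per row [-1.48 -0.04 -0.09] x 4
```

```bash
python3 -m creep '-2.5 0 0 0 0 0 0.3;-2.5 0 0 0 0 0 0.3;-1.5 0 -0.1 0 0 0 0.3' 10; python3 go.py 12 4 0 0.8
```

```text
time_s: 13.4
ee_pos: [0.5935, 0.0085, 0.2364]
eef_rot: [1.0, 0.012, 0.0, -0.0]
contact_force: [0.7, 5.8, -0.7]
finger_gap: 0.0399
gripper_force: 10.0
[13.4     0.0177 -0.0356  0.1402]
[13.45    0.0163 -0.0367  0.1402]
F [ 0.1  5.7 -0.3] gap 0.0399
fit rms 0.001 M -0.0037 th 0.0169 om -0.0199
plan phi [0.028 0.01  0.006 0.009 0.01  0.01  0.01  0.01 ] th [-0.001  0.001  0.003  0.002  0.001  0.     0.     0.   ] om [-0.014  0.008  0.    -0.003 -0.001 -0.    -0.    -0.   ]
total mm [ 9.1  0.2 -0.2] per row [ 2.27  0.06 -0.04] x 4
```

```bash
python3 -m creep '2.5 0 0.1 0 0 0 0.3;2.5 0 0 0 0 0 0.3;2 0 0 0 0 0 0.3' 10; python3 go.py 12.5 4 0 0.8
```

```text
time_s: 13.8
ee_pos: [0.6004, 0.0086, 0.2365]
eef_rot: [1.0, 0.012, 0.0, -0.0]
contact_force: [-0.9, 5.3, 2.4]
finger_gap: 0.0398
gripper_force: 10.0
[ 1.380e+01 -5.300e-03  1.390e-02  1.403e-01]
[ 1.385e+01 -6.000e-03  1.560e-02  1.403e-01]
F [-0.9  5.7  1.8] gap 0.0399
fit rms 0.0011 M -0.0048 th -0.0069 om -0.0616
plan phi [0.048 0.009 0.007 0.013 0.014 0.013 0.013 0.013] th [-0.022 -0.006  0.001  0.    -0.001 -0.    -0.    -0.   ] om [ 0.015  0.026  0.003 -0.002 -0.     0.001  0.    -0.   ]
total mm [ 4.6  0.1 -0.4] per row [ 1.14  0.03 -0.11] x 4
```

```bash
python3 -m creep '1 0 0 0 0 0 0.3;1 0 0 0 0 0 0.3;0 0 0 0 0 0 0.3' 10; python3 go.py 13 4 0 0.8
```

```text
time_s: 14.2
ee_pos: [0.6024, 0.0087, 0.2365]
eef_rot: [1.0, 0.012, 0.0, -0.0]
contact_force: [-0.6, 5.4, 1.5]
finger_gap: 0.0397
gripper_force: 10.0
[14.2    -0.0259  0.0279  0.1403]
[14.25   -0.026   0.0276  0.1403]
F [-0.8  5.3  1.5] gap 0.0397
fit rms 0.0012 M -0.0049 th -0.027 om -0.038
plan phi [0.047 0.01  0.008 0.013 0.014 0.013 0.013 0.013] th [-0.031 -0.011 -0.002 -0.002 -0.001 -0.001 -0.    -0.   ] om [ 0.029  0.031  0.006  0.     0.001  0.001  0.    -0.   ]
total mm [ 2.7  0.1 -0.4] per row [ 0.67  0.02 -0.1 ] x 4
```

```bash
python3 -m creep '1 0 0 0 0 0 0.3;1 0 0 0 0 0 0.3;0 0 -0.1 0 0 0 0.3;0 0 0 0 0 0 0.3' 10; python3 go.py 13.4 4 0 0.8
```

```text
time_s: 14.7
ee_pos: [0.6044, 0.0087, 0.2365]
eef_rot: [1.0, 0.012, 0.0, -0.0]
contact_force: [-1.4, 6.1, 0.7]
finger_gap: 0.0401
gripper_force: 10.0
[14.7    -0.0243  0.0418  0.1403]
[14.75   -0.0195  0.0418  0.1403]
F [-1.5  5.4  1. ] gap 0.04
fit rms 0.0012 M -0.003 th -0.0209 om 0.0498
plan phi [-0.017  0.009  0.013  0.009  0.007  0.008  0.008  0.008] th [ 0.002 -0.001 -0.004 -0.002 -0.001 -0.    -0.    -0.   ] om [ 0.012 -0.011  0.001  0.004  0.002  0.     0.     0.   ]
total mm [-8.2 -0.2 -0.2] per row [-2.06 -0.06 -0.05] x 4
```

```bash
python3 -m creep '-2.5 0 0 0 0 0 0.3;-2.5 0 0 0 0 0 0.3;-2 0 0 0 0 0 0.3' 10; python3 go.py 13.8 4 0 0.8
```

```text
time_s: 15.1
ee_pos: [0.5976, 0.0086, 0.2365]
eef_rot: [1.0, 0.012, 0.001, -0.0]
contact_force: [0.6, 4.5, -0.0]
finger_gap: 0.0395
gripper_force: 10.0
[ 1.510e+01  5.500e-03 -6.500e-03  1.402e-01]
[ 1.515e+01  9.400e-03 -8.100e-03  1.402e-01]
F [ 1.5  5.  -0.2] gap 0.0398
fit rms 0.0011 M -0.0016 th 0.0089 om 0.0622
plan phi [-0.029  0.008  0.009  0.004  0.003  0.004  0.004  0.004] th [ 0.022  0.006 -0.     0.     0.001  0.     0.     0.   ] om [-0.018 -0.025 -0.003  0.002 -0.    -0.001 -0.     0.   ]
total mm [-2.9 -0.1 -0.3] per row [-0.73 -0.02 -0.07] x 4
```

```bash
python3 -m creep '-2 0 0 0 0 0 0.3;-1.5 0 -0.1 0 0 0 0.3;0 0 0 0 0 0 0.3' 10; python3 go.py 14.2 4 0 0.8
```

```text
time_s: 15.5
ee_pos: [0.5941, 0.0085, 0.2364]
eef_rot: [1.0, 0.012, 0.0, -0.0]
contact_force: [0.9, 5.7, -0.4]
finger_gap: 0.04
gripper_force: 10.0
[ 1.550e+01  1.330e-02 -3.170e-02  1.402e-01]
[ 1.555e+01  1.180e-02 -3.140e-02  1.402e-01]
F [0.5 4.8 0.4] gap 0.0399
fit rms 0.0015 M -0.0028 th 0.0126 om -0.03
plan phi [0.031 0.007 0.003 0.007 0.008 0.007 0.007 0.007] th [-0.005 -0.001  0.003  0.002  0.     0.     0.     0.   ] om [-0.008  0.012  0.001 -0.003 -0.001 -0.    -0.    -0.   ]
total mm [ 8.7  0.2 -0.2] per row [ 2.17  0.06 -0.04] x 4
```

```bash
python3 -m creep '2.5 0 0.1 0 0 0 0.3;2.5 0 0 0 0 0 0.3;2 0 0 0 0 0 0.3' 10; python3 go.py 14.7 4 0 0.8
```

```text
time_s: 15.9
ee_pos: [0.601, 0.0087, 0.2365]
eef_rot: [1.0, 0.012, 0.0, -0.0]
contact_force: [-1.2, 6.0, 1.7]
finger_gap: 0.0403
gripper_force: 10.0
[15.9    -0.0169  0.0177  0.1402]
[15.95   -0.0226  0.0192  0.1402]
F [0.3 5.1 1.1] gap 0.0399
fit rms 0.0008 M -0.0061 th -0.0217 om -0.0875
plan phi [0.076 0.01  0.006 0.016 0.017 0.016 0.016 0.016] th [-0.042 -0.014 -0.    -0.001 -0.001 -0.001 -0.    -0.   ] om [ 0.032  0.048  0.007 -0.003  0.001  0.001  0.    -0.   ]
total mm [ 8.   0.2 -0.6] per row [ 1.99  0.05 -0.15] x 4
```

```bash
python3 -m creep '2.5 0 0 0 0 0 0.3;2.5 0 -0.1 0 0 0 0.3;1.5 0 -0.1 0 0 0 0.3' 10; python3 go.py 15.1 4 0 0.8
```

```text
time_s: 16.3
ee_pos: [0.6075, 0.0088, 0.2363]
eef_rot: [1.0, 0.012, 0.0, -0.0]
contact_force: [-1.5, 5.5, 0.5]
finger_gap: 0.0399
gripper_force: 10.0
[16.3    -0.0372  0.0641  0.1403]
[16.35   -0.0378  0.0652  0.1403]
F [-0.5  6.1  1.7] gap 0.0402
fit rms 0.0014 M -0.0051 th -0.0382 om 0.0043
plan phi [0.017 0.011 0.014 0.015 0.014 0.013 0.014 0.014] th [-0.022 -0.009 -0.005 -0.003 -0.002 -0.001 -0.    -0.   ] om [0.035 0.014 0.005 0.004 0.002 0.001 0.001 0.   ]
total mm [-6.7 -0.2 -0. ] per row [-1.69 -0.05 -0.  ] x 4
```

```bash
cat > low.py <<'E'
from ctl import *
t0,rows,v=map(float,sys.argv[1:4]);n=int(sys.argv[4]) if len(sys.argv)>4 else 2
L=log(n) if n else np.array(json.load(open("log.json")));x,M=est(L,t0)
plan(x,M,L[-1,2],lambda t:x[0]+v*t,int(rows))
E
python3 low.py 15.1 4 .08 0
python3 - <<'E'
import cv2
from ctl import *
d=imaging.snapshot("side");cv2.imwrite("pics/s3.png",cv2.resize(d["image"][180:340,200:400],(750,600))[:,:,::-1])
E
```

```text
fit rms 0.0014 M -0.0051 th -0.0382 om 0.0043
plan phi [ 0.042  0.002 -0.008 -0.015 -0.027 -0.04  -0.05  -0.052] th [-0.011  0.04   0.083  0.122  0.162  0.202  0.241  0.285] om [0.093 0.095 0.079 0.078 0.08  0.079 0.079 0.104]
total mm [-3.3 -0.1 -0.1] per row [-0.83 -0.02 -0.03] x 4
```

View pics/s3.png

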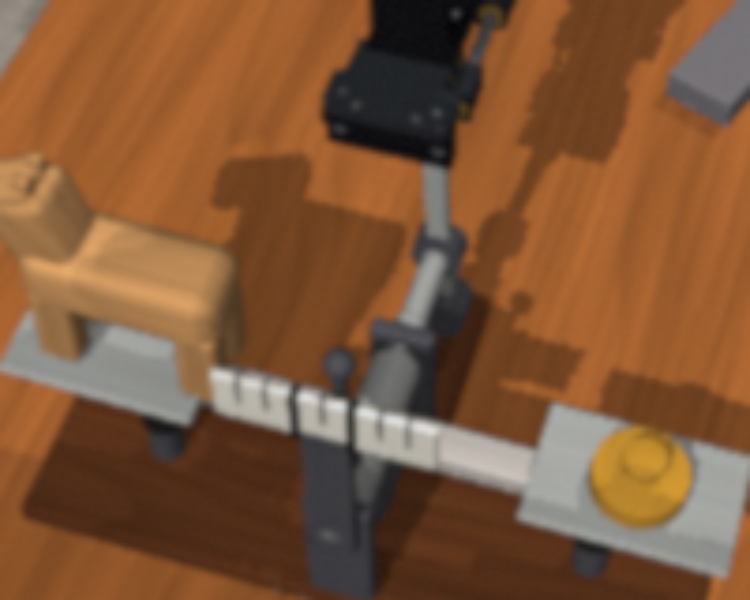

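The pointer ball, at (340,365) in the crop, sits between the thick marks at x≈295 and 353. That fits a tilt of about -0.04, so the hold is done and I'm lowering now.

```bash
python3 -m creep '-1.5 0 0 0 0 0 0.3;-1.5 0 0 0 0 0 0.3;-1.5 0 0 0 0 0 0.3;-1.5 0 0 0 0 0 0.3' 10; python3 low.py 15.1 4 .08
```

```text
time_s: 16.85
ee_pos: [0.6017, 0.0087, 0.2364]
eef_rot: [1.0, 0.012, 0.001, -0.0]
contact_force: [0.0, 6.2, 0.8]
finger_gap: 0.0399
gripper_force: 10.0
[ 1.685e+01 -1.500e-03  2.280e-02  1.402e-01]
[1.690e+01 8.000e-03 2.160e-02 1.402e-01]
F [0.  5.1 1.1] gap 0.0397
fit rms 0.0024 M -0.0037 th 0.0048 om 0.0996
plan phi [-0.01  -0.008 -0.018 -0.032 -0.044 -0.056 -0.066 -0.068] th [0.052 0.087 0.124 0.165 0.205 0.245 0.284 0.328] om [0.077 0.071 0.079 0.081 0.08  0.078 0.079 0.104]
total mm [-4.5 -0.1 -0.1] per row [-1.12 -0.03 -0.04] x 4
```

```bash
python3 -m creep '-2 0 0 0 0 0 0.3;-2 0 0 0 0 0 0.3;-1.5 0 0 0 0 0 0.3' 10; python3 low.py 15.9 4 .08
```

```text
time_s: 17.25
ee_pos: [0.5962, 0.0085, 0.2364]
eef_rot: [1.0, 0.012, 0.001, -0.0]
contact_force: [0.5, 5.9, 0.8]
finger_gap: 0.0396
gripper_force: 10.0
[ 1.725e+01  4.450e-02 -1.670e-02  1.401e-01]
[17.3     0.0479 -0.018   0.1401]
F [1.1 5.2 1. ] gap 0.0402
fit rms 0.0012 M -0.0024 th 0.0486 om 0.0901
plan phi [-0.011 -0.024 -0.037 -0.048 -0.06  -0.072 -0.082 -0.084] th [0.088 0.128 0.169 0.209 0.249 0.289 0.328 0.372] om [0.077 0.082 0.081 0.08  0.08  0.078 0.079 0.104]
total mm [ 1.  0. -0.] per row [ 0.24  0.01 -0.01] x 4
```

```bash
python3 -m creep '0 0 0 0 0 0 0.3;0 0 0 0 0 0 0.3;0 0 0 0 0 0 0.3;0 0 0 0 0 0 0.3' 10; python3 low.py 15.9 4 .08
```

```text
time_s: 17.75
ee_pos: [0.5962, 0.0085, 0.2363]
eef_rot: [1.0, 0.012, 0.001, -0.0]
contact_force: [1.5, 5.2, 0.9]
finger_gap: 0.0394
gripper_force: 10.0
[ 1.775e+01  7.210e-02 -1.650e-02  1.401e-01]
[ 1.780e+01  7.310e-02 -1.630e-02  1.401e-01]
F [-0.1  4.8  0.4] gap 0.0396
fit rms 0.0017 M -0.0032 th 0.0745 om 0.0416
plan phi [ 0.005 -0.032 -0.046 -0.053 -0.064 -0.077 -0.087 -0.09 ] th [0.102 0.151 0.196 0.235 0.274 0.314 0.354 0.398] om [0.085 0.096 0.082 0.078 0.08  0.079 0.079 0.104]
total mm [ 3.   0.1 -0.1] per row [ 0.76  0.02 -0.02] x 4
```

```bash
python3 -m creep '1 0 0 0 0 0 0.3;1 0 0 0 0 0 0.3;1 0 0 0 0 0 0.3;0 0 0 0 0 0 0.3' 10; python3 low.py 16.3 4 .08
```

```text
time_s: 18.25
ee_pos: [0.5991, 0.0086, 0.2364]
eef_rot: [1.0, 0.012, 0.0, -0.0]
contact_force: [-0.8, 5.1, 1.4]
finger_gap: 0.0397
gripper_force: 10.0
[1.825e+01 8.370e-02 4.100e-03 1.401e-01]
[1.830e+01 8.720e-02 3.800e-03 1.401e-01]
F [-1.3  5.7  1.3] gap 0.0398
fit rms 0.0019 M -0.0043 th 0.0875 om 0.0506
plan phi [-0.01  -0.033 -0.044 -0.054 -0.066 -0.078 -0.088 -0.091] th [0.122 0.167 0.208 0.248 0.288 0.327 0.367 0.411] om [0.085 0.086 0.08  0.079 0.08  0.078 0.079 0.104]
total mm [-1.9 -0.1 -0.1] per row [-0.49 -0.01 -0.02] x 4
```

```bash
python3 -m creep '0 0 0 0 0 0 0.3;-0.5 0 0 0 0 0 0.3;-1 0 0 0 0 0 0.3;-1 0 0 0 0 0 0.3' 10; python3 low.py 16.8 4 .08
```

```text
time_s: 18.75
ee_pos: [0.5968, 0.0085, 0.2364]
eef_rot: [1.0, 0.012, 0.001, -0.0]
contact_force: [0.7, 4.8, 0.5]
finger_gap: 0.0398
gripper_force: 10.0
[ 1.875e+01  1.063e-01 -1.240e-02  1.401e-01]
[ 1.880e+01  1.096e-01 -1.330e-02  1.400e-01]
F [0.4 5.2 0.7] gap 0.0402
fit rms 0.0011 M -0.0055 th 0.1097 om 0.0537
plan phi [-0.008 -0.036 -0.048 -0.057 -0.069 -0.081 -0.091 -0.094] th [0.142 0.188 0.23  0.27  0.31  0.35  0.389 0.433] om [0.084 0.09  0.081 0.079 0.08  0.078 0.079 0.104]
total mm [ 0.7  0.  -0. ] per row [ 0.17  0.   -0.01] x 4
```

```bash
python3 -m creep '0.5 0 0 0 0 0 0.3;0 0 0 0 0 0 0.3;0 0 0 0 0 0 0.3;0 0 0 0 0 0 0.3' 10; python3 low.py 17.2 4 .08
```

```text
time_s: 19.25
ee_pos: [0.5971, 0.0086, 0.2363]
eef_rot: [1.0, 0.012, 0.0, -0.0]
contact_force: [-0.1, 5.4, 1.3]
finger_gap: 0.0396
gripper_force: 10.0
[ 1.925e+01  1.346e-01 -9.800e-03  1.400e-01]
[ 1.930e+01  1.368e-01 -9.700e-03  1.401e-01]
F [0.1 4.6 1.5] gap 0.0398
fit rms 0.0007 M -0.0059 th 0.1376 om 0.0714
plan phi [-0.03  -0.042 -0.053 -0.064 -0.076 -0.089 -0.098 -0.101] th [0.177 0.218 0.258 0.298 0.338 0.378 0.417 0.461] om [0.082 0.08  0.08  0.08  0.08  0.078 0.079 0.104]
total mm [-2.8 -0.1 -0.1] per row [-0.7  -0.02 -0.04] x 4
```

```bash
python3 -m creep '-0.5 0 0 0 0 0 0.3;-0.5 0 0 0 0 0 0.3;-0.5 0 0 0 0 0 0.3;-1 0 0 0 0 0 0.3' 10; python3 low.py 17.7 4 .08
```

```text
time_s: 19.75
ee_pos: [0.5948, 0.0086, 0.2363]
eef_rot: [1.0, 0.012, 0.001, -0.0]
contact_force: [1.0, 5.0, -1.3]
finger_gap: 0.0397
gripper_force: 10.0
[19.75    0.1664 -0.0264  0.14  ]
[19.8     0.1731 -0.0275  0.14  ]
F [ 1.8  5.7 -1.4] gap 0.0401
fit rms 0.0011 M -0.0064 th 0.1723 om 0.077
plan phi [-0.037 -0.05  -0.062 -0.073 -0.085 -0.097 -0.107 -0.109] th [0.211 0.252 0.292 0.332 0.372 0.412 0.451 0.496] om [0.08  0.081 0.08  0.08  0.08  0.078 0.079 0.104]
total mm [-1.3 -0.  -0.1] per row [-0.33 -0.01 -0.02] x 4
```

```bash
python3 -m creep '-1 0 0 0 0 0 0.3;-0.5 0 0 0 0 0 0.3;-0.5 0 -0.1 0 0 0 0.3;-0.5 0 0 0 0 0 0.3' 10; python3 low.py 18.2 4 .06
```

```text
time_s: 20.25
ee_pos: [0.5923, 0.0085, 0.2362]
eef_rot: [1.0, 0.012, 0.001, -0.0]
contact_force: [1.3, 5.4, 0.3]
finger_gap: 0.04
gripper_force: 10.0
[20.25    0.197  -0.0443  0.14  ]
[20.3     0.2018 -0.0449  0.14  ]
F [1.4 5.4 0. ] gap 0.0398
fit rms 0.0014 M -0.007 th 0.2012 om 0.0491
plan phi [-0.034 -0.053 -0.063 -0.07  -0.079 -0.088 -0.095 -0.097] th [0.226 0.26  0.292 0.321 0.351 0.381 0.411 0.444] om [0.061 0.067 0.061 0.059 0.06  0.059 0.06  0.078]
total mm [1.5 0.  0.1] per row [0.38 0.01 0.02] x 4
```

```bash
python3 -m creep '0.5 0 0 0 0 0 0.3;0.5 0 0 0 0 0 0.3;0 0 0 0 0 0 0.3;0 0 0 0 0 0 0.3' 10; python3 low.py 18.7 4 .06
```

```text
time_s: 20.75
ee_pos: [0.5931, 0.0085, 0.2362]
eef_rot: [1.0, 0.012, 0.0, -0.0]
contact_force: [-0.1, 4.7, 1.4]
finger_gap: 0.0401
gripper_force: 10.0
[20.75    0.2075 -0.0385  0.14  ]
[20.8     0.2073 -0.0386  0.14  ]
F [0.4 5.4 1.8] gap 0.0402
fit rms 0.0019 M -0.0082 th 0.2089 om 0.0176
plan phi [-0.02  -0.054 -0.065 -0.069 -0.077 -0.087 -0.095 -0.096] th [0.227 0.266 0.3   0.329 0.359 0.389 0.418 0.452] om [0.066 0.076 0.061 0.058 0.06  0.059 0.06  0.078]
total mm [2.7 0.1 0.1] per row [0.67 0.02 0.02] x 4
```

```bash
python3 -m creep '1 0 0 0 0 0 0.3;1 0 0 0 0 0 0.3;1 0 0 0 0 0 0.3;0 0 0 0 0 0 0.3' 10; python3 low.py 19.2 4 .06
```

```text
time_s: 21.25
ee_pos: [0.5961, 0.0085, 0.2363]
eef_rot: [1.0, 0.012, 0.0, -0.0]
contact_force: [-0.3, 5.3, 1.5]
finger_gap: 0.0396
gripper_force: 10.0
[ 2.125e+01  2.153e-01 -1.690e-02  1.400e-01]
[ 2.130e+01  2.171e-01 -1.690e-02  1.400e-01]
F [-0.1  4.2  0.9] gap 0.0397
fit rms 0.0016 M -0.009 th 0.2177 om 0.0484
plan phi [-0.046 -0.053 -0.06  -0.069 -0.078 -0.088 -0.095 -0.097] th [0.249 0.279 0.308 0.338 0.368 0.398 0.427 0.46 ] om [0.063 0.058 0.059 0.06  0.06  0.059 0.059 0.078]
total mm [-4.1 -0.1 -0.2] per row [-1.02 -0.03 -0.04] x 4
```

```bash
python3 -m creep '-1 0 0 0 0 0 0.3;-1 0 0 0 0 0 0.3;0 0 0 0 0 0 0.3;0 0 0 0 0 0 0.3' 10; python3 low.py 19.7 4 .06
```

```text
time_s: 21.75
ee_pos: [0.5943, 0.0085, 0.2362]
eef_rot: [1.0, 0.012, 0.001, -0.0]
contact_force: [1.4, 4.8, 0.5]
finger_gap: 0.0403
gripper_force: 10.0
[21.75    0.2489 -0.0299  0.14  ]
[21.8     0.2507 -0.0299  0.14  ]
F [1.  4.9 0.9] gap 0.0396
fit rms 0.0012 M -0.0095 th 0.2519 om 0.0924
plan phi [-0.075 -0.059 -0.065 -0.078 -0.087 -0.096 -0.103 -0.105] th [0.294 0.315 0.341 0.371 0.402 0.432 0.461 0.495] om [0.056 0.044 0.058 0.062 0.06  0.058 0.059 0.078]
total mm [-6.3 -0.2 -0.3] per row [-1.57 -0.04 -0.08] x 4
```

```bash
python3 -m creep '1 0 0 0 0 0 0.3;2 0 0 0 0 0 0.3;2 0 0.1 0 0 0 0.3;2 0 0 0 0 0 0.3;2 0 0 0 0 0 0.3;2 0.5 0 0 0 0 0.3;2 0 -0.1 0 0 0 0.3;2 0 -0.1 0 0 0 0.3;2 0 -0.2 0 0 0 0.3;2 0 -0.2 0 0 0 0.3' 10
python3 -c "
from ctl import *
L=log(2);move(L[-1,2],.24,10)"
```

```text
time_s: 22.85
ee_pos: [0.6133, 0.0089, 0.2356]
eef_rot: [1.0, 0.012, 0.0, -0.0]
contact_force: [-0.4, 4.8, 4.1]
finger_gap: 0.0402
gripper_force: 10.0
[22.85    0.2509  0.1057  0.1401]
[22.9     0.2497  0.1076  0.14  ]
F [0.2 4.6 4.2] gap 0.0398
total mm [18.2  0.5 -3.2] per row [ 1.82  0.05 -0.32] x 10
```

```bash
python3 -m creep '2 0 -0.2 0 0 0 0.3;2 0 -0.2 0 0 0 0.3;2 0 -0.3 0 0 0 0.3;2 0 -0.3 0 0 0 0.3;2 0 -0.3 0 0 0 0.3;2 0.5 -0.4 0 0 0 0.3;2 0 -0.4 0 0 0 0.3;2 0 -0.4 0 0 0 0.3;2 0 -0.5 0 0 0 0.3;0 0 0 0 0 0 0.3' 10
python3 -c "
from ctl import *
L=log(2);move(L[-1,2],.24,10)"
```

```text
time_s: 23.95
ee_pos: [0.6312, 0.0094, 0.2321]
eef_rot: [1.0, 0.012, 0.0, -0.0]
contact_force: [0.0, 5.1, 4.7]
finger_gap: 0.0403
gripper_force: 10.0
[23.95    0.2505  0.2366  0.1397]
[24.      0.25    0.2357  0.1398]
F [0.8 5.4 4.8] gap 0.0399
total mm [0.6 0.  0.1] per row [0.06 0.   0.01] x 10
```

```bash
python3 -m creep '0.5 0 0 0 0 0 0.5;0 0 0 0 0 0 0.6;0 0 0 0 0 0 0.8;0 0 0 0 0 0 1;0 0 0 0 0 0 1;0 0 0 0 0 0 1;0 0 0 0 0 0 1;0 0 3 0 0 0 1;0 0 6 0 0 0 1;0 0 10 0 0 0 1'
python3 -m creep '0 0 15 0 0 0 1;0 0 15 0 0 0 1;0 0 15 0 0 0 1;0 0 15 0 0 0 1;0 0 15 0 0 0 1;0 0 10 0 0 0 1;0 0 0 0 0 0 1;0 0 0 0 0 0 1;0 0 0 0 0 0 1;0 0 0 0 0 0 1'
python3 -c "
from ctl import *
log(2);d=imaging.snapshot('side');cv2.imwrite('pics/s4.png',d['image'][:,:,::-1])"
```

```text
time_s: 25.05
ee_pos: [0.6311, 0.0093, 0.2514]
eef_rot: [1.0, 0.012, -0.0, 0.0]
contact_force: [-0.4, -0.4, 0.4]
finger_gap: 0.0866
gripper_force: 0.0
time_s: 26.05
ee_pos: [0.6311, 0.0092, 0.3353]
eef_rot: [1.0, 0.012, -0.001, -0.0]
contact_force: [0.9, 0.0, -0.7]
finger_gap: 0.0868
gripper_force: 0.0
[26.05    0.2492  0.1356  0.2412]
[26.1     0.2498  0.1358  0.2414]
F [-0.5  0.1  0.8] gap 0.087
```

View pics/s4.png

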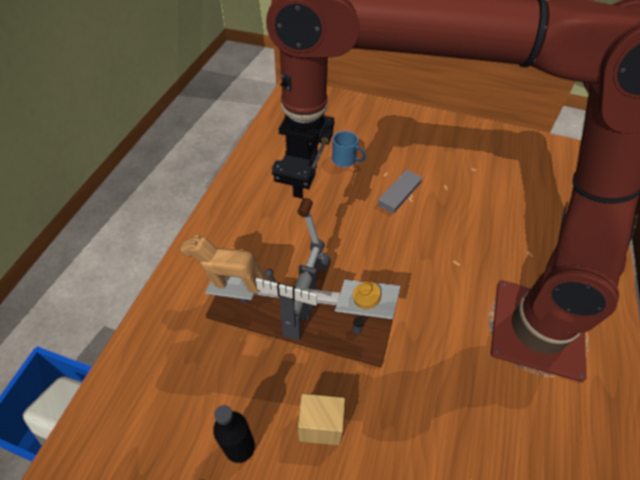

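The grip at (305,207) is free and back at its start pixel, and the gripper is clear above it. The horse's end is down, and everything else is where it was.

```bash
python3 -c "
from station import arm
print(arm.hand_in())"
```

```text
the job is handed in; nothing more can be done
None
```

The job is handed in at about 26 s: the pointer stayed between the thick marks for about 7 s by my camera measurements, the horse is back on its stop, and the lever is released with the gripper clear; no score came back.

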